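# Open the sample case and leave its lid standing by itself

### The job

Take the ink bottle off the lid of the sample case and stand it upright on the table. Then lift the lid by its handle, gently and with a light grip, and find the angle where it stays up by itself: let go to test it, correct it if it sinks or rises, and leave it standing there, part-way open and untouched, without flinging it wide open or disturbing the other things.

Things in the scene. Friction and masses are not known exactly. Their poses are not given: they have to be found in the camera images.
- case: White plastic case, fixed to the table: 160 (x) x 200 (y) x 96 mm high; flat steel lid 168 x 204 mm hinged along its far rim, its top 104 mm above the table when closed. Origin: centre of its underside; x from the front (handle side) to the hinge, y left, z up. A curd wheel lies inside. The lid weighs 1.2 to 2.1 kg (hidden), mostly balanced by a hinge spring: a few N at the handle lift it.
- lid_hinge (a point): Fixed point in the middle of the lid's hinge axis at the case's rear rim, 84 mm behind the case's centre and 98 mm above the table; its axes are those of the case, the hinge axis is y.
- lid_handle (a point): Middle of the lid's handle, a round bar 12 mm thick, 110 mm long along y; pinch it from above, fingers before and behind it; it may turn between them. In the lid's frame 204 mm before and 30 mm above the hinge axis, 36 mm before and 28 mm above the lid's front edge. Closed: 24 mm above the lid's top, 128 mm above the table. Axes: those of the lid (of the case when closed), turning with it.
- lid (a joint): Lid angle, rad: 0 closed, grows as the front is lifted, stop at 1.6. Friction hinge 0.1 N m, damping 2 N m s/rad. Let go too low it sinks slowly shut, too high it rises ever faster; it stays only within 0.06 to 0.2 rad either side of a balance angle between 0.53 and 1.05 that differs each time: feel for it or let go and watch. The net moment there falls by 0.6 to 1.6 N m per rad of opening.
- ink_bottle: Small white ink bottle with black cap and coloured sleeve, 33 mm across, 62 mm tall, 70 g, standing on the closed lid at the start. Origin: centre of its underside, z up its axis. The table before the case on its right, about 190 mm to the right of the case's centre and 120 mm nearer the robot, is free for it.
- tape_roll: Brown roll of tape lying flat, 96 mm across, 48 mm high; leave alone. Origin at the centre of its underside.
- cup: Cup of yellow butterfat, 75 mm across, 80 mm tall; leave alone. Origin at the centre of its underside.
- curd_wheel: Curd disc with fluted rim, 116 mm across, 35 mm high, on the table at the left of the case; leave alone. Origin at the centre of its underside.
Things that resemble listed ones, but are neither listed nor needed, are in the scene too. There is more than one size of the ink_bottle; the job needs the smaller.

How it is judged:
On the way, in this order (a step that is already met when the one before it is completed fails the run):
1. the ink bottle stands upright on the table, let go (height (world z) of ink_bottle between -0.006 and 0.006 m and angle between ink_bottle's own z axis and vertical below 0.1 rad and linear speed of ink_bottle below 0.02 m/s and contact force between the fingers and ink_bottle below 0.1 N), for 0.2 s.
2. the lid, let go, stays still part-way open by itself for two seconds (value of joint lid between 0.25 and 1.25 rad and velocity of joint lid between -0.008 and 0.008 rad/s and contact force between each of the arm, the fingers and case below 0.1 N), for 2 s.
At the end, for the whole second after the job is handed in: The lid stands still between 0.25 and 1.25 rad (slower than 0.008 rad/s), touched by nothing of the robot, and the ink bottle stands upright (within 0.1 rad) and at rest on the table top (all of step 1 and all of step 2).
It fails at once if the lid is flung wide open (beyond 1.35 rad) (value of joint lid above 1.35 rad).
It fails at once if the lid is swung or slammed faster than 1.2 rad/s (velocity of joint lid above 1.2 rad/s or velocity of joint lid below -1.2 rad/s).
It fails at once if the case, lid or handle is gripped or pushed with more than 50 N in all (contact force between any of the fingers, the arm and case above 50 N).
It fails at once if the ink bottle is tipped over (angle between ink_bottle's own z axis and vertical above 0.8 rad).
It fails at once if the tape roll, the cup or the curd wheel beside the case is pushed about (more than 30 mm) (distance of any of tape_roll, cup, curd_wheel from where it was at the start of the episode above 0.03 m).
It also fails if it takes over 72 s, if anything falls off the work surface, if the arm or the gripper's body presses on something with over 40 N, if the wrist force passes 120 N, or if a joint passes its speed limit or range.

### The arm

A 7-joint arm with a two-finger parallel gripper is mounted at the origin on a cart in front of the work surface, level with it; the furniture and walls round the work are solid. World frame = base frame: x ahead of the robot, y to its left, z up, the work surface at z = 0. Lengths are in m, angles in rad, forces in N, time in s.
With the tool pointing down it reaches from about 0.425 to 0.95 m from the base axis. Payload 16.7 kg.
Tool frame: the origin (TCP) lies at the very end of the fingers, on their centre line; the grasp point (between the pads) lies 19 mm behind it; z points along the fingers, y is the direction in which the jaws open and shut (so a half turn about z gives the same grasp; the last joint's range is limited). The gripper opens to 94 mm and grips with 3 to 60 N. Pads are 16 mm wide; open, the fingers measure 119 mm over their backs; the gripper's body (75 mm by 177 mm) begins 78 mm behind the grasp point.
Start: joints at [1.173, 0.426, 0.074, 1.606, -0.034, 1.111, -0.067], TCP at [0.166, -0.654, 0.205] pointing down, gripper open.
Joint ranges: [-2.85, 2.85], [-0.5, 2.14], [-1.23, 1.37], [0.21, 2.46], [-1.02, 4.16], [0.16, 2.05], [-2.73, 2.73]. Speed limits (rad/s): [1.89, 1.89, 2.39, 2.39, 3.01, 3.01, 3.01].

### API

Orientations are given as [roll, pitch, yaw] about the fixed x, y, z axes, in that order (R = Rz(yaw) Ry(pitch) Rx(roll)).
In Python, from plant import * gives the robot as it stands.
- The arm moves only by the tool carry_out, never from a script. Its argument "rows" is a list of rows, each a list of 3 entries, a list of its own where there are three numbers: the opening, from -1 (shut) to 1 (fully open), then the shift along the world's x, y, z scaled (see below), then the turn about the world's z scaled (see below). In form: [[claw, [dx, dy, dz], turn], ...]. A call has 1 to 10 rows; each row is the pose to reach, as a shift and turn from the pose commanded when the call began, turning the shorter way round; what a row does not reach only later rows make up. The controller multiplies each number of a shift by 0.3 m and each number of a turn by 360 degrees. A row lasts 1/12 s, in which the tool goes at most 41.7 mm and 7.16 degrees, less where a joint would pass 70% of its speed; a pose out of reach is approached as far as the arm can. A call with a number of a shift or a turn outside -1 to 1 is refused whole. A call with a gripper value outside its range is refused whole. The fingers move at their own pace and stop on an object; the grip force is fixed at half the most. Time passes only in rows, so rows that repeat a pose let the fingers close. It gives the time, the measured TCP pose, the force and the opening at its end, in the units of the state.
- observe(): the state, without advancing time (a new reading comes with each control period).
- read_camera(name): name is "side" or "top" or "wrist"; returns a dict with "frame" (420x560x3 uint8, blue, green, red), "range_z" (420x560 float32, m along the optical axis (not along the pixel's ray), 0 where there is no reading), "K" (3x3 intrinsics, pixels), "extrinsics" (4x4, takes a point from world to camera coordinates). Camera axes: x right, y down, z forward; pixel columns grow to the right and rows downward; lengths in m; the calibration is good to about 2 mm. A picture is of the moment at which its call begins.
- finish_job(): hands the job in, once; it reports no verdict.
Trained networks look in a picture, given as the dict that the camera call returned (one of the last four; its "shot" number tells which), for a name from the list of things; names that differ only in an ending like _2 or _b are one class to them, and where a whole thing is asked for, a point or a joint stands for the part that bears it (a point fixed in the world has none). Each returns a list of dicts, best first, with "score" (0 to 1); they miss things now and then, are a little off and sometimes report something else, mostly with a low value. They report only what shows in the picture. A call takes as long as a camera call. They do not tell look-alikes from the thing itself.
- outline_of(picture, query): "mask" (420x560 bool, what is visible of it) and "uv" ([column, row] in pixels, amid what is visible of it).
- place_of(picture, query): "uv" ([column, row] in pixels: a listed point, or the origin of a listed thing).
The state is a dict: "t": time; "joint_positions": joint angles; "dq": joint speeds; "joint_torque": joint torques, N m; "ee_pos": TCP position; "ee_rot": TCP orientation; "ft_force": force on the tool from outside, world axes, zero at the start; "moment": the same for the moment, N m; "width": finger opening in m.
Only numpy, scipy, OpenCV 4.12 (cv2) and the standard library are available. Lean on these libraries where they do the work, as an engineer would, in place of code of your own. Each camera call takes 0.05 s, during which the arm holds its last target.

## Working session

There is one attempt and no reset: what is moved stays moved. The work goes in short steps, Python scripts to look and compute and a tool call to move; the robot and the scene stay as the last step left them, time stands still between calls to the robot, and variables do not carry over. Pictures are saved under pics/ and viewed, and the job is handed in when it is done.

Besides the shell and the picture viewer there is one more tool, called after "Emit:" as name(argument=value, ...), one argument or row to a line, values as JSON. carry_out: Moves the arm, as the interface text tells. Shifts and turns lie within -1 to 1; 1 stands for 0.3 m of shift or 360 degrees of turn. Its arguments: {"type":"object","properties":{"rows":{"type":"array"}},"required":["rows"]}

```bash
mkdir -p pics; ls
cat > h.py <<'E'
from plant import *
import numpy as np, cv2
def shot(name,fn=None):
    p=read_camera(name)
    if fn: cv2.imwrite('pics/'+fn+'.png',p['frame'])
    return p
def w(p,uv,z=None,r=None):
    K=p['K'];E=np.array(p['extrinsics']);R=E[:3,:3];t=E[:3,3]
    d=np.linalg.inv(K)@np.array([uv[0],uv[1],1.0])
    c=-R.T@t; dw=R.T@d
    if z is not None: s=(z-c[2])/dw[2]
    else:
        if r is None: r=p['range_z'][int(round(uv[1])),int(round(uv[0]))]
        s=r
    return c+s*dw
def cloud(p,mask):
    v,u=np.nonzero(mask&(p['range_z']>0))
    K=p['K'];E=np.array(p['extrinsics'])
    d=np.linalg.inv(K)@np.stack([u,v,np.ones(len(u))])*p['range_z'][v,u]
    return (E[:3,:3].T@(d-E[:3,3:4])).T
E
python3 - <<'E'
from h import *
np.set_printoptions(precision=3,suppress=True)
print(observe())
for n in ['top','side']:
    p=shot(n,n+'0')
    for q in ['ink_bottle','lid_handle','lid_hinge','case','tape_roll','cup','curd_wheel']:
        try:
            for o in place_of(p,q): print(n,q,o['uv'],round(o['score'],2))
        except Exception as e: print(n,q,e)
    for o in outline_of(p,'ink_bottle'):
        c=cloud(p,o['mask']); print(n,'mask',o['uv'],o['score'],len(c),c.min(0),np.median(c,0),c.max(0))
E
```

```text
pics
{'t': 0.0, 'joint_positions': array([ 1.172,  0.427,  0.074,  1.607, -0.034,  1.111, -0.067]), 'dq': array([ 0.001,  0.   , -0.   ,  0.   ,  0.001, -0.   , -0.   ]), 'joint_torque': array([ -0.   , -93.581,   3.667, -45.418,  -0.049,   0.02 ,   0.   ]), 'ee_pos': array([ 0.166, -0.654,  0.205]), 'ee_rot': array([-3.14 ,  0.   ,  0.249]), 'ft_force': array([-0.664, -0.527, -0.906]), 'moment': array([-0.047, -0.007, -0.031]), 'width': 0.09413155399958555}
top ink_bottle [287.8, 256.5] 0.74
top ink_bottle [266.6, 183.4] 0.65
top lid_handle [247.8, 225.1] 0.68
top lid_hinge [254.6, 164.2] 0.97
top lid_hinge [385.8, 225.0] 0.23
top case [256.0, 197.4] 0.87
top tape_roll [383.5, 227.9] 0.74
top tape_roll [253.8, 196.8] 0.22
top cup [346.4, 219.5] 0.53
top curd_wheel [184.7, 198.4] 0.7
top mask [287.8, 258.0] 0.68 176 [ 0.378 -0.047  0.006] [ 0.393 -0.026  0.082] [ 0.417 -0.006  0.097]
top mask [250.7, 195.0] 0.44 3964 [ 0.455  0.01  -0.009] [0.565 0.119 0.104] [0.71  0.236 0.17 ]
side ink_bottle [329.7, 266.2] 0.58
side lid_handle [270.3, 247.3] 0.87
side lid_hinge [219.8, 209.0] 0.75
side lid_hinge [274.5, 246.2] 0.58
side case [242.4, 247.1] 0.73
side case [329.8, 200.3] 0.52
side tape_roll [369.7, 186.0] 0.65
side cup [331.0, 201.0] 0.77
side cup [369.5, 186.9] 0.27
side curd_wheel [182.6, 308.4] 0.77
side mask [328.9, 256.6] 0.73 409 [ 0.376 -0.043  0.004] [ 0.391 -0.017  0.062] [ 0.415 -0.005  0.09 ]
side mask [245.4, 202.9] 0.6 250 [0.597 0.046 0.105] [0.605 0.089 0.148] [0.649 0.101 0.171]
```

Run:
```python
import cv2
for n in['top0','side0']:
    a=cv2.imread(f'pics/{n}.png')[120:360,100:460]; cv2.imwrite(f'pics/{n}c.png',cv2.resize(a,None,fx=2.2,fy=2.2,interpolation=cv2.INTER_CUBIC))
```

```text
(no output)
```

View pics/top0c.png

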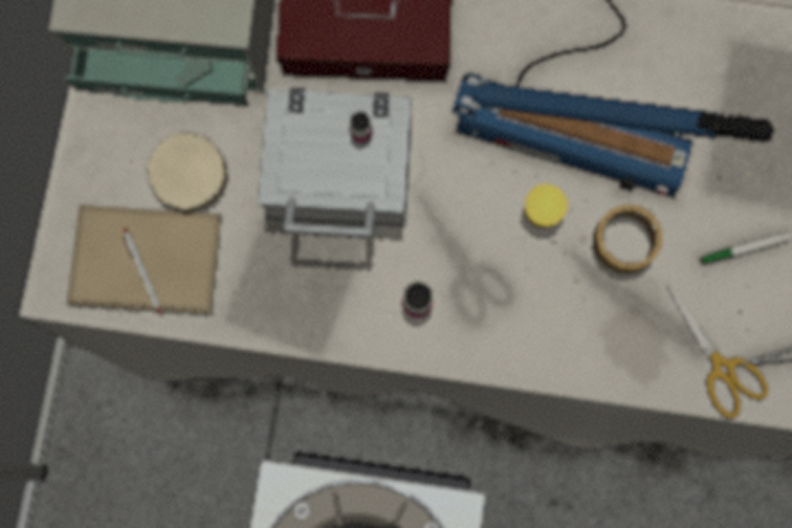

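View pics/side0c.png

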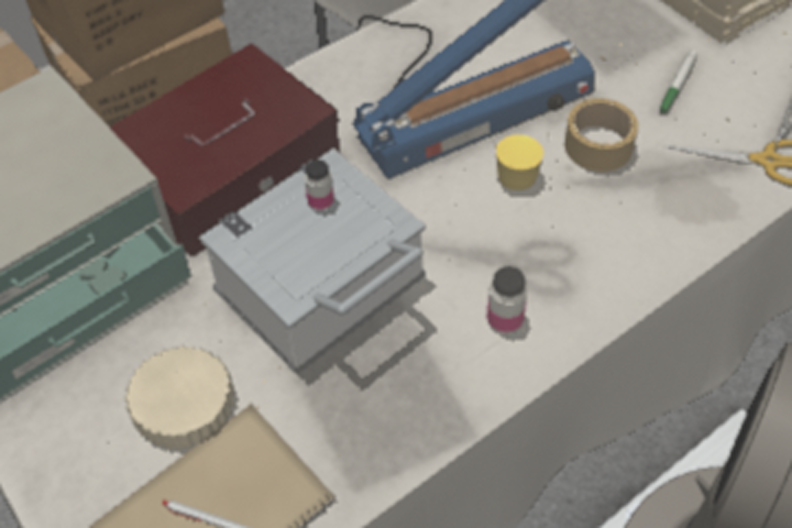

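Run:
```python
from h import *
np.set_printoptions(precision=3,suppress=True)
p=shot('top'); print(p['K'], -np.array(p['extrinsics'])[:3,:3].T@np.array(p['extrinsics'])[:3,3])
c=cloud(p,np.ones((420,560),bool))
m=(c[:,2]>0.098)&(c[:,2]<0.110)&(c[:,0]>.4)&(c[:,0]<.75)&(c[:,1]>-.05)&(c[:,1]<.28)
l=c[m]; print(len(l),np.median(l[:,2])); print(cv2.minAreaRect((l[:,:2]*1000).astype(np.float32)))
m=(c[:,2]>0.118)&(c[:,2]<0.14)&(c[:,0]>.4)&(c[:,0]<.56)&(c[:,1]>-.05)&(c[:,1]<.28)
print('handle',len(c[m]),cv2.minAreaRect((c[m][:,:2]*1000).astype(np.float32)),np.median(c[m],0))
print('place handle top',w(p,[247.8,225.1],z=.128),'hinge',w(p,[254.6,164.2],z=.098),'case',w(p,[256,197.4],z=0),'bottle',w(p,[266.6,183.4],z=.104),'big',w(p,[287.8,256.5],z=0),'cup',w(p,[346.4,219.5],z=0))
s=shot('side')
print('place handle side',w(s,[270.3,247.3],z=.128),'hinge',w(s,[219.8,209],z=.098),'case',w(s,[242.4,247.1],z=0),'cup',w(s,[331,201],z=0))
for q,P in(('top',p),('side',s)):
  c=cloud(P,np.ones((420,560),bool))
  m=(c[:,2]>0.115)&(c[:,2]<0.19)&(c[:,0]>.56)&(c[:,0]<.66)&(c[:,1]>.04)&(c[:,1]<.14)
  print(q,'bottle',m.sum(),c[m].min(0),np.median(c[m],0),c[m].max(0))
  m=(c[:,2]>0.155)&(c[:,2]<0.19)&(c[:,0]>.56)&(c[:,0]<.66)&(c[:,1]>.04)&(c[:,1]<.14)
  if m.sum():print(q,'cap',m.sum(),c[m].min(0),np.median(c[m],0),c[m].max(0))
```

```text
[[531.889   0.    284.748]
 [  0.    531.889 210.152]
 [  0.      0.      1.   ]] [ 0.169 -0.035  1.691]
3156 0.10402793284017461
((620.43798828125, 126.62945556640625), (298.3966369628906, 257.4863586425781), 89.50021362304688)
handle 195 ((477.1019287109375, 108.87605285644531), (40.423370361328125, 120.23054504394531), 7.149109363555908) [0.466 0.106 0.132]
place handle top [0.463 0.11  0.128] hinge [0.664 0.123 0.098] case [0.582 0.11  0.   ] bottle [0.606 0.076 0.104] big [ 0.404 -0.021  0.   ] cup [ 0.552 -0.192  0.   ]
place handle side [0.469 0.11  0.128] hinge [0.669 0.13  0.098] case [0.592 0.12  0.   ] cup [ 0.568 -0.181  0.   ]
top bottle 123 [0.598 0.071 0.115] [0.608 0.085 0.16 ] [0.644 0.13  0.173]
top cap 67 [0.599 0.073 0.158] [0.613 0.086 0.166] [0.627 0.099 0.173]
side bottle 234 [0.595 0.068 0.115] [0.606 0.088 0.15 ] [0.625 0.101 0.171]
side cap 90 [0.6   0.071 0.155] [0.611 0.085 0.165] [0.625 0.097 0.171]
```

Emit:
carry_out(
  rows=[
    [1, [0.1, 0.1, 0.2], 0],
    [1, [0.2, 0.3, 0.25], 0],
    [1, [0.3, 0.5, 0.25], 0],
    [1, [0.4, 0.65, 0.25], 0],
    [1, [0.5, 0.8, 0.25], 0],
    [1, [0.5, 0.8, 0.25], 0],
    [1, [0.5, 0.8, 0.25], 0],
    [1, [0.5, 0.8, 0.25], 0],
    [1, [0.5, 0.8, 0.25], 0],
  ],
)

```text
t: 1.75
ee_pos: [0.319, -0.4108, 0.2813]
ee_rot: [3.141, -0.001, 0.254]
ft_force: [0.5, 0.4, -0.8]
width: 0.0936
```

Emit:
carry_out(
  rows=[
    [1, [0.1, 0.14, 0], 0],
    [1, [0.2, 0.28, 0], 0],
    [1, [0.3, 0.42, 0], 0],
    [1, [0.4, 0.56, 0], 0],
    [1, [0.45, 0.7, 0], 0],
    [1, [0.5, 0.8, 0], 0],
    [1, [0.5, 0.8, 0], 0],
    [1, [0.5, 0.8, 0], 0],
  ],
)

```text
t: 2.42
ee_pos: [0.4689, -0.1684, 0.2807]
ee_rot: [-3.141, -0.002, 0.256]
ft_force: [0.9, 0.0, 0.4]
width: 0.0941
```

Run:
```python
from h import *
np.set_printoptions(precision=3,suppress=True)
o=observe(); print(o['t'],o['joint_positions'],o['ee_pos'],o['ee_rot'])
```

```text
2.4167 [ 0.523  0.087 -0.325  1.882  0.028  1.176 -1.127] [ 0.469 -0.168  0.281] [-3.141 -0.002  0.256]
```

Emit:
carry_out(
  rows=[
    [1, [0.1, 0.14, 0], 0],
    [1, [0.2, 0.28, 0], 0],
    [1, [0.3, 0.42, 0], 0],
    [1, [0.4, 0.56, 0], 0],
    [1, [0.45, 0.7, 0], 0],
    [1, [0.48, 0.82, 0], 0],
    [1, [0.485, 0.86, 0], 0],
    [1, [0.485, 0.86, 0], 0],
    [1, [0.485, 0.86, 0], 0],
    [1, [0.485, 0.86, 0], 0],
  ],
)

```text
t: 3.25
ee_pos: [0.6118, 0.0835, 0.28]
ee_rot: [-3.142, 0.001, 0.249]
ft_force: [-0.5, -0.9, -0.1]
width: 0.0941
```

Run:
```python
from h import *
np.set_printoptions(precision=3,suppress=True)
o=observe(); print(o['t'],o['joint_positions'],o['ee_pos'],o['ee_rot'])
p=shot('wrist','wr0')
for n in ['wrist']:
    for q in ['ink_bottle','lid_handle']:
        for o in place_of(p,q): print(n,q,o['uv'],round(o['score'],2),w(p,o['uv'],z=.104 if q[0]=='i' else .128))
c=cloud(p,np.ones((420,560),bool))
m=(c[:,2]>0.155)&(c[:,2]<0.19)&(c[:,0]>.56)&(c[:,0]<.66)&(c[:,1]>.04)&(c[:,1]<.14)
if m.sum():print('cap',m.sum(),c[m].min(0),np.median(c[m],0),c[m].max(0))
```

```text
3.25 [ 0.139  0.314 -0.481  1.625  0.152  1.24  -1.693] [0.612 0.084 0.28 ] [-3.142  0.001  0.249]
wrist ink_bottle [284.6, 188.2] 0.97 [0.617 0.082 0.104]
wrist ink_bottle [316.6, 311.7] 0.62 [ 0.463 -0.002  0.104]
wrist lid_handle [235.3, 307.9] 0.55 [0.459 0.105 0.128]
wrist lid_handle [112.4, 179.9] 0.46 [0.585 0.269 0.128]
cap 575 [0.601 0.072 0.155] [0.616 0.086 0.166] [0.628 0.099 0.168]
```

View pics/wr0.png

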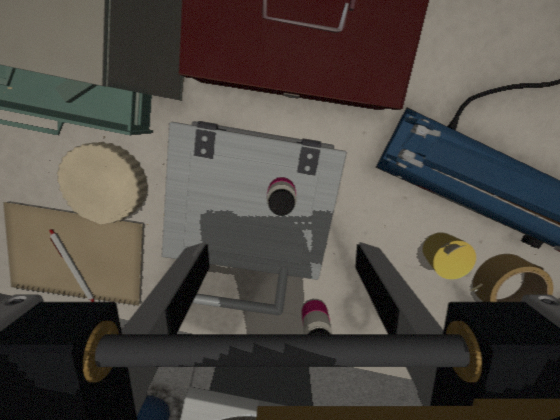

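Emit:
carry_out(
  rows=[
    [1, [0.008, 0.005, -0.1], 0],
    [1, [0.008, 0.005, -0.2], 0],
    [1, [0.008, 0.005, -0.3], 0],
    [1, [0.008, 0.005, -0.4], 0],
    [1, [0.008, 0.005, -0.47], 0],
    [1, [0.008, 0.005, -0.52], 0],
    [1, [0.008, 0.005, -0.53], 0],
    [1, [0.008, 0.005, -0.53], 0],
    [-0.45, [0.008, 0.005, -0.53], 0],
    [-0.45, [0.008, 0.005, -0.53], 0],
  ],
)

```text
t: 4.23
ee_pos: [0.6149, 0.0851, 0.123]
ee_rot: [3.141, -0.002, 0.248]
ft_force: [0.3, 0.3, 0.0]
width: 0.0839
```

Emit:
carry_out(
  rows=[
    [-0.45, [0, 0, 0], 0],
    [-0.45, [0, 0, 0], 0],
    [-0.45, [0, 0, 0], 0],
    [-0.45, [0, 0, 0], 0],
    [-0.45, [0, 0, 0], 0],
  ],
)

```text
t: 4.65
ee_pos: [0.6141, 0.0853, 0.1216]
ee_rot: [-3.142, -0.0, 0.249]
ft_force: [0.8, -0.6, 0.3]
width: 0.0506
```

Emit:
carry_out(
  rows=[
    [-0.5, [0, 0, 0], 0],
    [-0.5, [0, 0, 0], 0],
    [-0.5, [0, 0, 0], 0],
    [-0.5, [0, 0, 0], 0],
    [-0.5, [0, 0, 0], 0],
    [-0.5, [0, 0, 0], 0],
  ],
)

```text
t: 5.15
ee_pos: [0.6141, 0.0853, 0.1215]
ee_rot: [-3.142, 0.0, 0.249]
ft_force: [0.9, -0.2, -0.6]
width: 0.0307
```

Emit:
carry_out(
  rows=[
    [-1, [0, 0, 0], 0],
    [-1, [0, 0, 0], 0],
    [-1, [0, 0, 0.05], 0],
    [-1, [0, 0, 0.12], 0],
    [-1, [0, 0, 0.22], 0],
    [-1, [0, 0, 0.33], 0],
    [-1, [0, 0, 0.33], 0],
    [-1, [0, 0, 0.33], 0],
  ],
)

```text
t: 5.82
ee_pos: [0.615, 0.0855, 0.2222]
ee_rot: [3.141, -0.003, 0.248]
ft_force: [0.1, 0.3, -2.2]
width: 0.0312
```

Run:
```python
from h import *
np.set_printoptions(precision=3,suppress=True)
o=observe(); print(o['t'],o['joint_positions'],o['ee_pos'],o['ft_force'],o['width'])
p=shot('side','s1')
for o in outline_of(p,'ink_bottle'):
        c=cloud(p,o['mask']); print('mask',o['uv'],o['score'],len(c),c.min(0),np.median(c,0),c.max(0))
a=p['frame'][100:320,130:430]; cv2.imwrite('pics/s1.png',cv2.resize(a,None,fx=2.4,fy=2.4))
```

```text
5.8167 [ 0.131  0.361 -0.477  1.692  0.181  1.13  -1.719] [0.615 0.085 0.222] [ 0.11   0.267 -2.219] 0.03118716636699166
mask [328.9, 256.7] 0.58 426 [ 0.378 -0.042  0.001] [ 0.391 -0.018  0.064] [ 0.417 -0.006  0.09 ]
mask [243.8, 174.4] 0.46 212 [0.597 0.067 0.206] [0.603 0.086 0.247] [0.624 0.1   0.278]
```

View pics/s1.png

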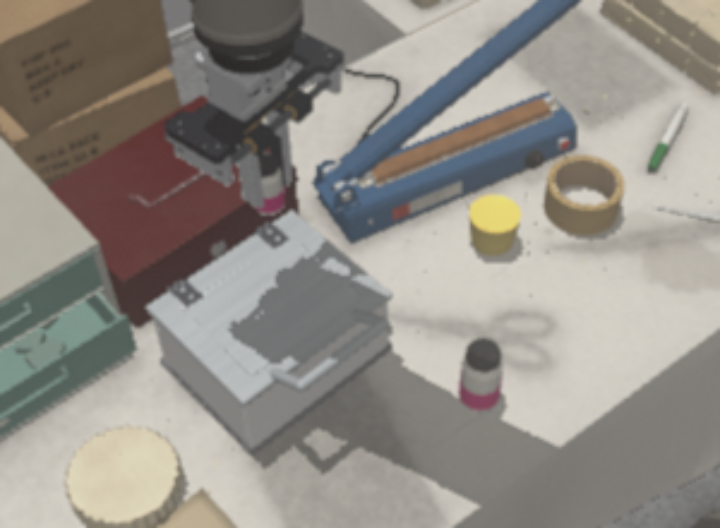

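Emit:
carry_out(
  rows=[
    [-1, [-0.03, -0.05, 0], 0],
    [-1, [-0.1, -0.14, 0], 0],
    [-1, [-0.19, -0.26, 0], 0],
    [-1, [-0.28, -0.38, 0], 0],
    [-1, [-0.36, -0.48, 0], 0],
    [-1, [-0.42, -0.55, 0], 0],
    [-1, [-0.445, -0.58, -0.05], 0],
    [-1, [-0.448, -0.583, -0.15], 0],
    [-1, [-0.448, -0.583, -0.25], 0],
    [-1, [-0.448, -0.583, -0.35], 0],
  ],
)

```text
t: 6.75
ee_pos: [0.4787, -0.09, 0.1136]
ee_rot: [-3.141, 0.001, 0.248]
ft_force: [1.1, -1.3, -1.1]
width: 0.0315
```

Emit:
carry_out(
  rows=[
    [-1, [0, 0, -0.1], 0],
    [-1, [0, 0, -0.18], 0],
    [-1, [0, 0, -0.23], 0],
    [-1, [0, 0, -0.26], 0],
    [-1, [0, 0, -0.28], 0],
    [-1, [0, 0, -0.28], 0],
    [-1, [0, 0, -0.28], 0],
  ],
)

```text
t: 7.33
ee_pos: [0.4798, -0.0896, 0.0317]
ee_rot: [-3.142, -0.0, 0.249]
ft_force: [0.4, 0.1, -0.1]
width: 0.0313
```

Emit:
carry_out(
  rows=[
    [-1, [0, 0, -0.02], 0],
    [-1, [0, 0, -0.032], 0],
    [-1, [0, 0, -0.038], 0],
    [-1, [0, 0, -0.042], 0],
    [-1, [0, 0, -0.044], 0],
    [-1, [0, 0, -0.044], 0],
  ],
)

```text
t: 7.83
ee_pos: [0.4797, -0.0896, 0.0183]
ee_rot: [-3.142, -0.0, 0.249]
ft_force: [-0.5, -0.6, -0.6]
width: 0.0312
```

Emit:
carry_out(
  rows=[
    [-0.3, [0, 0, 0], 0],
    [-0.2, [0, 0, 0], 0],
    [-0.1, [0, 0, 0], 0],
    [0.1, [0, 0, 0], 0],
    [0.1, [0, 0, 0], 0],
    [0.1, [0, 0, 0], 0],
    [0.1, [0, 0, 0.02], 0],
    [0.1, [0, 0, 0.1], 0],
    [0.1, [0, 0, 0.2], 0],
    [0.1, [0, 0, 0.3], 0],
  ],
)

```text
t: 8.67
ee_pos: [0.4791, -0.0892, 0.1094]
ee_rot: [-3.141, 0.001, 0.249]
ft_force: [0.1, -0.5, 0.5]
width: 0.0517
```

Emit:
carry_out(
  rows=[
    [0.1, [0, 0, 0.1], 0],
    [0.1, [0, 0, 0.2], 0.02],
    [0.1, [0, 0.05, 0.3], 0.04],
    [0.1, [0, 0.1, 0.4], 0.06],
    [0.1, [0, 0.15, 0.4], 0.08],
    [0.1, [0, 0.2, 0.4], 0.1],
    [0.1, [0, 0.2, 0.4], 0.12],
    [0.1, [0, 0.2, 0.4], 0.14],
    [0.1, [0, 0.2, 0.4], 0.16],
    [0.1, [0, 0.2, 0.4], 0.18],
  ],
)

```text
t: 9.5
ee_pos: [0.4795, -0.0294, 0.2288]
ee_rot: [3.141, 0.0, 1.38]
ft_force: [-0.6, 0.1, -0.2]
width: 0.0514
```

Run:
```python
from h import *
np.set_printoptions(precision=3,suppress=True)
o=observe(); print(o['t'],o['joint_positions'],o['ee_pos'],o['ee_rot'],o['width'])
p=shot('side','s2')
for q in ['ink_bottle']:
  for o in outline_of(p,q):
        c=cloud(p,o['mask']); print('mask',o['uv'],o['score'],len(c),c.min(0),np.median(c,0),c.max(0))
for o in place_of(p,'lid_handle'): print(o['uv'],o['score'],w(p,o['uv'],z=.128))
a=p['frame'][100:320,130:430]; cv2.imwrite('pics/s2.png',cv2.resize(a,None,fx=2.4,fy=2.4))
p=shot('top','t2')
for q in ['lid_hinge','lid_handle']:
  for o in place_of(p,q): print(q,o['uv'],o['score'],w(p,o['uv'],z=.128 if q[4:]=='handle' else .098))
```

```text
9.5 [ 0.471  0.122 -0.582  1.972  0.077  1.068 -0.335] [ 0.479 -0.029  0.229] [3.141 0.    1.38 ] 0.05135771832422702
mask [331.1, 257.2] 0.77 416 [ 0.378 -0.043 -0.001] [ 0.391 -0.018  0.064] [ 0.416 -0.004  0.089]
mask [328.0, 226.4] 0.69 221 [ 0.463 -0.133 -0.001] [ 0.473 -0.084  0.044] [ 0.5   -0.073  0.067]
[270.5, 246.0] 0.89 [0.471 0.108 0.128]
[326.2, 231.4] 0.63 [ 0.422 -0.026  0.128]
lid_hinge [255.6, 164.5] 0.74 [0.663 0.12  0.098]
lid_handle [247.1, 224.8] 0.89 [0.463 0.112 0.128]
lid_handle [345.3, 221.4] 0.35 [ 0.516 -0.178  0.128]
```

View pics/s2.png

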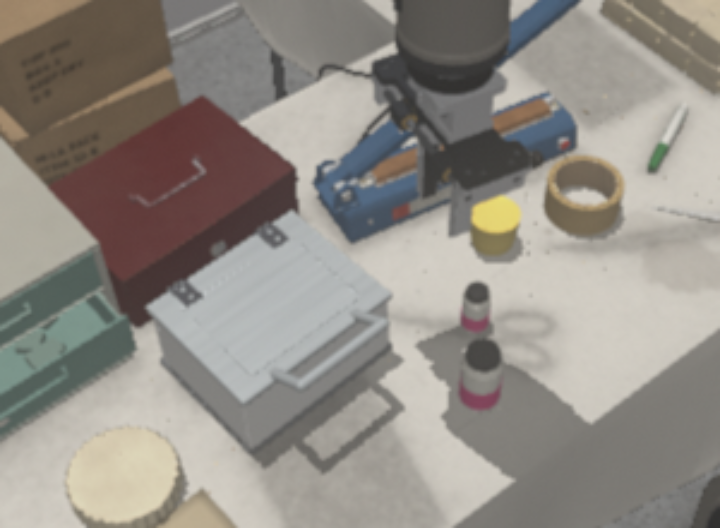

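Run:
```python
from h import *
np.set_printoptions(precision=4,suppress=True)
for n in ['side','top']:
  p=shot(n)
  c=cloud(p,np.ones((420,560),bool))
  if n=='side': S=p
  m=(c[:,2]>0.12)&(c[:,2]<0.145)&(c[:,0]>.43)&(c[:,0]<.488)&(c[:,1]>.04)&(c[:,1]<.18)
  h=c[m]; print(n,m.sum(),h.min(0),h.max(0))
  l=cv2.fitLine(h[:,:2].astype(np.float32),cv2.DIST_HUBER,0,.01,.01).ravel(); print(l,'yaw',np.degrees(np.arctan2(-l[0]/l[1],1)),'x at y=.11',l[2]+(0.11-l[3])*l[0]/l[1], np.percentile(h[:,2],[5,50,95]))
```

```text
side 269 [0.454  0.0461 0.1203] [0.4864 0.1674 0.1374]
[ 0.0564 -0.9984  0.4631  0.0974] yaw 3.2309706 x at y=.11 0.46241087 [0.124  0.1315 0.1354]
top 192 [0.4548 0.0491 0.1203] [0.4871 0.1693 0.1406]
[ 0.0602 -0.9982  0.4666  0.0886] yaw 3.4508002 x at y=.11 0.465279 [0.1234 0.1321 0.1383]
```

Emit:
carry_out(
  rows=[
    [-0.24, [-0.01, 0.1, 0], 0.02],
    [-0.24, [-0.02, 0.2, 0], 0.04],
    [-0.24, [-0.03, 0.3, 0], 0.043],
    [-0.24, [-0.049, 0.4, 0], 0.043],
    [-0.24, [-0.049, 0.45, -0.05], 0.043],
    [-0.24, [-0.049, 0.462, -0.15], 0.043],
    [-0.24, [-0.049, 0.462, -0.2], 0.043],
    [-0.24, [-0.049, 0.462, -0.2], 0.043],
  ],
)

```text
t: 10.57
ee_pos: [0.4632, 0.109, 0.1656]
ee_rot: [-3.137, 0.0, 1.644]
ft_force: [-0.9, -0.3, 0.6]
width: 0.036
```

Run:
```python
from h import *
np.set_printoptions(precision=3,suppress=True)
o=observe(); print(o['t'],o['joint_positions'],o['ee_pos'],o['ee_rot'],o['width'])
p=shot('wrist','wr3')
for o in place_of(p,'lid_handle'): print(o['uv'],o['score'],w(p,o['uv'],z=.128))
c=cloud(p,np.ones((420,560),bool))
m=(c[:,2]>0.12)&(c[:,2]<0.136)&(c[:,0]>.43)&(c[:,0]<.488)&(c[:,1]>.04)&(c[:,1]<.18)
h=c[m]; print(len(h),h.min(0),np.median(h,0),h.max(0))
p=shot('side','s3');a=p['frame'][100:320,130:430]; cv2.imwrite('pics/s3.png',cv2.resize(a,None,fx=2.4,fy=2.4))
```

```text
10.5667 [ 0.274  0.212 -0.711  2.044  0.168  0.946 -0.452] [0.463 0.109 0.166] [-3.137  0.     1.644] 0.035950179564614604
[281.7, 240.6] 0.7 [0.462 0.104 0.128]
2961 [0.454 0.048 0.12 ] [0.465 0.118 0.132] [0.488 0.169 0.135]
```

View pics/wr3.png

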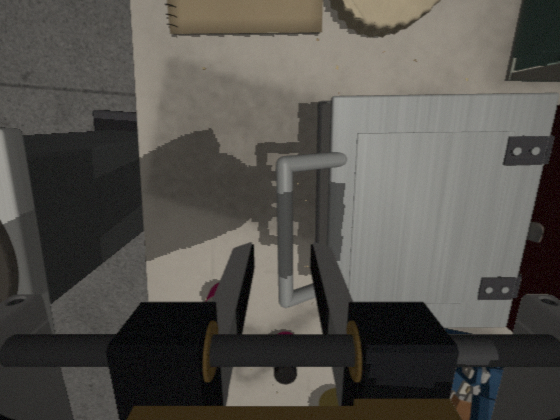

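View pics/s3.png

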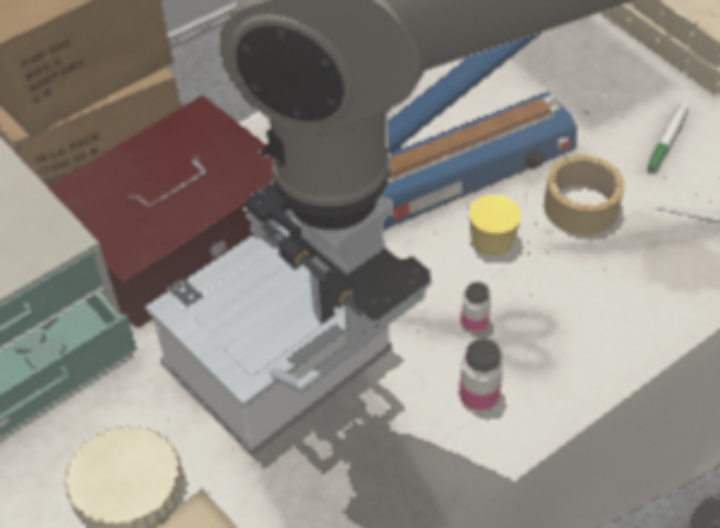

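Emit:
carry_out(
  rows=[
    [-0.24, [0, 0, -0.06], 0],
    [-0.24, [0, 0, -0.11], 0],
    [-0.24, [0, 0, -0.15], 0],
    [-0.24, [0, 0, -0.18], 0],
    [-0.24, [0, 0, -0.19], 0],
    [-0.24, [0, 0, -0.19], 0],
    [-0.5, [0, 0, -0.19], 0],
    [-0.6, [0, 0, -0.19], 0],
    [-0.66, [0, 0, -0.19], 0],
    [-0.7, [0, 0, -0.19], 0],
  ],
)

```text
t: 11.55
ee_pos: [0.4653, 0.109, 0.1117]
ee_rot: [3.141, 0.0, 1.644]
ft_force: [0.1, -0.1, 0.8]
width: 0.0149
```

Emit:
carry_out(
  rows=[
    [-0.73, [0, 0, 0], 0],
    [-0.75, [0, 0, 0], 0],
    [-0.77, [0, 0, 0], 0],
    [-0.77, [0, 0, 0], 0],
    [-0.77, [0, 0, 0], 0],
  ],
)

```text
t: 11.97
ee_pos: [0.4652, 0.109, 0.1114]
ee_rot: [3.141, -0.0, 1.644]
ft_force: [1.7, -0.5, 2.0]
width: 0.0111
```

```bash
cat > arc.py <<'E'
import numpy as np,sys
r=np.hypot(.204,.03);f=np.arctan2(.03,.204);yaw=.079
a=float(sys.argv[1])
for b in map(float,sys.argv[2:]):
    dx=r*(np.cos(a+f)-np.cos(b+f));dz=r*(np.sin(b+f)-np.sin(a+f))
    print(b,np.round(np.array([dx*np.cos(yaw),dx*np.sin(yaw),dz])/.3,3))
E
python3 arc.py 0 .02 .05 .1 .15 .2 .25 .3 .35
```

```text
0.02 [0.002 0.    0.014]
0.05 [0.006 0.    0.034]
0.1 [0.013 0.001 0.067]
0.15 [0.023 0.002 0.1  ]
0.2 [0.033 0.003 0.133]
0.25 [0.046 0.004 0.165]
0.3 [0.06  0.005 0.196]
0.35 [0.075 0.006 0.227]
```

Emit:
carry_out(
  rows=[
    [-0.77, [0.002, 0, 0.014], 0],
    [-0.77, [0.004, 0, 0.024], 0],
    [-0.77, [0.006, 0, 0.034], 0],
    [-0.77, [0.009, 0.001, 0.05], 0],
    [-0.77, [0.013, 0.001, 0.067], 0],
    [-0.77, [0.013, 0.001, 0.067], 0],
    [-0.77, [0.013, 0.001, 0.067], 0],
  ],
)

```text
t: 12.55
ee_pos: [0.4691, 0.1094, 0.1315]
ee_rot: [3.141, -0.0, 1.644]
ft_force: [4.0, 0.5, -4.2]
width: 0.0113
```

```bash
cat > lid.py <<'E'
from h import *
np.set_printoptions(precision=3,suppress=True)
def lid(n='side',verbose=True):
    # lid angle from depth: fit plane via points on lid in the case frame
    p=shot(n)
    c=cloud(p,np.ones((420,560),bool))
    H=np.array([.667,.125]);y=.079
    d=c[:,:2]-H; X=d@[np.cos(y),np.sin(y)]; Y=d@[-np.sin(y),np.cos(y)]; Z=c[:,2]-.098
    best=None
    m0=(np.abs(Y)<.095)&(np.hypot(X,Z)>.03)&(np.hypot(X,Z)<.165)
    th=np.arctan2(Z[m0],-X[m0]); rr=np.hypot(X,Z)[m0]
    # lid top surface lies 6 mm above axis: z' = .006
    th=th-np.arcsin(.006/rr)
    hist,e=np.histogram(th,bins=np.arange(-.1,1.5,.02)); i=hist.argmax()
    k=np.abs(th-(e[i]+.01))<.04
    return np.median(th[k]),k.sum(),p['shot'] if 'shot' in p else None
if __name__=='__main__':
    o=observe(); print(o['t'],o['ee_pos'],o['ft_force'],o['width'])
    for n in('side','top'): print(n,lid(n))
E
python3 lid.py
```

```text
12.55 [0.469 0.109 0.131] [ 4.045  0.46  -4.227] 0.011256735333987182
side (np.float64(0.09742326448727233), np.int64(1790), 13)
top (np.float64(0.10827561961011288), np.int64(381), 14)
```

```bash
python3 arc.py 0.1 .13 .16 .2 .24 .28 .32 .36 .4 ; python3 arc.py .4 .43 .46 .5 .54 .58 .62 .66 .7
```

```text
0.13 [0.005 0.    0.02 ]
0.16 [0.011 0.001 0.04 ]
0.2 [0.02  0.002 0.066]
0.24 [0.03  0.002 0.091]
0.28 [0.041 0.003 0.117]
0.32 [0.052 0.004 0.141]
0.36 [0.065 0.005 0.166]
0.4 [0.079 0.006 0.19 ]
0.43 [0.011 0.001 0.017]
0.46 [0.022 0.002 0.035]
0.5 [0.038 0.003 0.057]
0.54 [0.055 0.004 0.078]
0.58 [0.073 0.006 0.099]
0.62 [0.092 0.007 0.12 ]
0.66 [0.111 0.009 0.139]
0.7 [0.131 0.01  0.158]
```

Emit:
carry_out(
  rows=[
    [-0.77, [0.005, 0, 0.02], 0],
    [-0.77, [0.011, 0.001, 0.04], 0],
    [-0.77, [0.02, 0.002, 0.066], 0],
    [-0.77, [0.03, 0.002, 0.091], 0],
    [-0.77, [0.041, 0.003, 0.117], 0],
    [-0.77, [0.052, 0.004, 0.141], 0],
    [-0.77, [0.065, 0.005, 0.166], 0],
    [-0.77, [0.079, 0.006, 0.19], 0],
    [-0.77, [0.079, 0.006, 0.19], 0],
    [-0.77, [0.079, 0.006, 0.19], 0],
  ],
)

```text
t: 13.48
ee_pos: [0.4919, 0.1113, 0.1891]
ee_rot: [-3.14, 0.0, 1.644]
ft_force: [-8.8, 0.9, 3.4]
width: 0.0113
```

```bash
python3 lid.py
```

```text
13.4833 [0.492 0.111 0.189] [-8.814  0.922  3.389] 0.011297645641353955
side (np.float64(0.3939223838292195), np.int64(1402), 15)
top (np.float64(0.4039535443034439), np.int64(295), 16)
```

Emit:
carry_out(
  rows=[
    [-0.77, [0.009, 0.001, 0.019], 0],
    [-0.77, [0.019, 0.002, 0.037], 0],
    [-0.77, [0.034, 0.003, 0.059], 0],
    [-0.77, [0.051, 0.004, 0.08], 0],
    [-0.77, [0.069, 0.006, 0.102], 0],
    [-0.77, [0.088, 0.007, 0.123], 0],
    [-0.77, [0.088, 0.007, 0.123], 0],
    [-0.77, [0.088, 0.007, 0.123], 0],
    [-0.77, [0.088, 0.007, 0.123], 0],
  ],
)

```text
t: 14.33
ee_pos: [0.5192, 0.1136, 0.2265]
ee_rot: [-3.141, -0.0, 1.644]
ft_force: [-7.2, 2.2, 3.6]
width: 0.011
```

```bash
python3 lid.py
```

```text
14.3333 [0.519 0.114 0.227] [-7.201  2.178  3.588] 0.011032265240943669
side (np.float64(0.6173889758836295), np.int64(776), 17)
top (np.float64(0.615785895716001), np.int64(212), 18)
```

Emit:
carry_out(
  rows=[
    [-0.65, [0, 0, 0], 0],
    [-0.5, [0, 0, 0], 0],
    [-0.3, [0, 0, 0], 0],
    [-0.2, [0, 0, 0], 0],
    [-0.2, [0, 0, 0], 0],
  ],
)

```text
t: 14.85
ee_pos: [0.5193, 0.1131, 0.2255]
ee_rot: [3.141, 0.0, 1.644]
ft_force: [0.6, -0.8, -0.2]
width: 0.0371
```

```bash
python3 lid.py; python3 lid.py;python3 lid.py;python3 lid.py
```

```text
14.85 [0.519 0.113 0.226] [ 0.579 -0.761 -0.155] 0.03713455268339867
side (np.float64(0.5677246493937635), np.int64(956), 19)
top (np.float64(0.5561431863846811), np.int64(219), 20)
14.95 [0.519 0.113 0.225] [0.144 0.283 0.192] 0.03756722205274578
side (np.float64(0.5522864038899746), np.int64(1016), 21)
top (np.float64(0.5454657941945346), np.int64(227), 22)
15.05 [0.519 0.113 0.225] [-0.526  0.194 -0.14 ] 0.03807601002653628
side (np.float64(0.5374803617071466), np.int64(1050), 23)
top (np.float64(0.5252927253362972), np.int64(207), 24)
15.15 [0.519 0.113 0.225] [-0.19   0.522 -0.427] 0.03712290300781979
side (np.float64(0.5214123477269733), np.int64(1112), 25)
top (np.float64(0.5147052458538857), np.int64(214), 26)
```

```bash
python3 arc.py .617 .5 .47 .45;  python3 arc.py .45 .48 .52 .56 .6 .64 .68 .72 .76 .8 .84 .88
```

```text
0.5 [-0.052 -0.004 -0.061]
0.47 [-0.064 -0.005 -0.078]
0.45 [-0.072 -0.006 -0.089]
0.48 [0.012 0.001 0.017]
0.52 [0.028 0.002 0.039]
0.56 [0.046 0.004 0.06 ]
0.6 [0.064 0.005 0.081]
0.64 [0.083 0.007 0.1  ]
0.68 [0.103 0.008 0.12 ]
0.72 [0.123 0.01  0.138]
0.76 [0.144 0.011 0.155]
0.8 [0.166 0.013 0.172]
0.84 [0.189 0.015 0.187]
0.88 [0.212 0.017 0.202]
```

Emit:
carry_out(
  rows=[
    [-0.24, [-0.052, -0.004, -0.061], 0],
    [-0.4, [-0.068, -0.005, -0.083], 0],
    [-0.6, [-0.075, -0.006, -0.093], 0],
    [-0.7, [-0.075, -0.006, -0.093], 0],
    [-0.75, [-0.075, -0.006, -0.093], 0],
    [-0.77, [-0.075, -0.006, -0.093], 0],
    [-0.77, [-0.075, -0.006, -0.093], 0],
  ],
)

```text
t: 15.83
ee_pos: [0.4966, 0.1115, 0.1976]
ee_rot: [-3.141, -0.0, 1.644]
ft_force: [-3.2, 0.0, 0.7]
width: 0.0111
```

```bash
python3 lid.py
```

```text
15.8333 [0.497 0.111 0.198] [-3.164  0.048  0.743] 0.01112889969948393
side (np.float64(0.4377968601248211), np.int64(1295), 27)
top (np.float64(0.4335316162001369), np.int64(286), 28)
```

```bash
python3 arc.py .437 .46 .5 .54 .58 .62 .66 .7 ;  python3 arc.py .7 .73 .76 .8 .84 .88 .9
```

```text
0.46 [0.009 0.001 0.013]
0.5 [0.025 0.002 0.035]
0.54 [0.042 0.003 0.057]
0.58 [0.06  0.005 0.078]
0.62 [0.078 0.006 0.098]
0.66 [0.098 0.008 0.118]
0.7 [0.118 0.009 0.136]
0.73 [0.016 0.001 0.013]
0.76 [0.032 0.002 0.026]
0.8 [0.053 0.004 0.043]
0.84 [0.076 0.006 0.059]
0.88 [0.099 0.008 0.073]
0.9 [0.111 0.009 0.08 ]
```

Emit:
carry_out(
  rows=[
    [-0.77, [0.009, 0.001, 0.013], 0],
    [-0.77, [0.025, 0.002, 0.035], 0],
    [-0.77, [0.042, 0.003, 0.057], 0],
    [-0.77, [0.06, 0.005, 0.078], 0],
    [-0.77, [0.078, 0.006, 0.098], 0],
    [-0.77, [0.098, 0.008, 0.118], 0],
    [-0.77, [0.118, 0.009, 0.136], 0],
  ],
)

```text
t: 16.52
ee_pos: [0.5308, 0.1144, 0.239]
ee_rot: [-3.138, 0.0, 1.644]
ft_force: [-18.2, -0.6, 10.4]
width: 0.0112
```

Emit:
carry_out(
  rows=[
    [-0.77, [0.016, 0.001, 0.013], 0],
    [-0.77, [0.032, 0.002, 0.026], 0],
    [-0.77, [0.053, 0.004, 0.043], 0],
    [-0.77, [0.076, 0.006, 0.059], 0],
    [-0.77, [0.093, 0.007, 0.07], 0],
    [-0.77, [0.093, 0.007, 0.07], 0],
    [-0.77, [0.093, 0.007, 0.07], 0],
    [-0.77, [0.093, 0.007, 0.07], 0],
  ],
)

```text
t: 17.18
ee_pos: [0.5602, 0.1169, 0.2616]
ee_rot: [3.14, -0.0, 1.644]
ft_force: [-13.1, -0.2, 21.4]
width: 0.0113
```

```bash
python3 lid.py
```

```text
17.1833 [0.56  0.117 0.262] [-13.097  -0.172  21.354] 0.011326065322858035
side (np.float64(0.8766149937278326), np.int64(241), 29)
top (np.float64(0.8724792156001207), np.int64(109), 30)
```

Emit:
carry_out(
  rows=[
    [-0.77, [-0.002, 0, 0.004], 0],
    [-0.77, [-0.005, 0, 0.007], 0],
    [-0.77, [-0.005, 0, 0.007], 0],
  ],
)

```text
t: 17.53
ee_pos: [0.5597, 0.1167, 0.2616]
ee_rot: [3.139, -0.001, 1.644]
ft_force: [6.0, 4.3, -10.9]
width: 0.011
```

Emit:
carry_out(
  rows=[
    [-0.65, [0, 0, 0], 0],
    [-0.5, [0, 0, 0], 0],
    [-0.3, [0, 0, 0], 0],
    [-0.2, [0, 0, 0], 0],
    [-0.2, [0, 0, 0], 0],
  ],
)

```text
t: 17.95
ee_pos: [0.5585, 0.1162, 0.2615]
ee_rot: [3.141, 0.0, 1.644]
ft_force: [-0.5, 0.1, -0.6]
width: 0.0366
```

```bash
python3 lid.py; python3 lid.py;python3 lid.py
```

```text
17.95 [0.558 0.116 0.262] [-0.469  0.146 -0.63 ] 0.03655969721132654
side (np.float64(0.8742045824164232), np.int64(199), 31)
top (np.float64(0.8706867224158411), np.int64(125), 32)
18.05 [0.558 0.116 0.261] [-0.666 -0.011 -0.248] 0.03777320970366844
side (np.float64(0.8737526074138383), np.int64(212), 33)
top (np.float64(0.869828298155125), np.int64(124), 34)
18.15 [0.558 0.116 0.261] [ 0.149  0.129 -0.47 ] 0.03779555921230795
side (np.float64(0.8741956112525093), np.int64(210), 35)
top (np.float64(0.8712218620754093), np.int64(121), 36)
```

Emit:
carry_out(
  rows=[
    [-0.2, [0, 0, 0.03], 0],
    [-0.2, [0, 0, 0.08], 0],
    [-0.2, [0, 0, 0.15], 0],
    [-0.2, [0, 0, 0.25], 0],
    [-0.2, [0, 0, 0.35], 0],
    [-0.2, [0, 0, 0.35], 0],
    [-0.2, [0, 0, 0.35], 0],
    [-0.2, [0, 0, 0.35], 0],
  ],
)

```text
t: 18.92
ee_pos: [0.5581, 0.1161, 0.3662]
ee_rot: [-3.142, 0.0, 1.644]
ft_force: [0.4, 0.1, -0.3]
width: 0.0377
```

```bash
python3 lid.py
```

```text
18.9167 [0.558 0.116 0.366] [ 0.426  0.058 -0.309] 0.0376964117613975
side (np.float64(0.8750366214715692), np.int64(243), 37)
top (np.float64(0.8696040575394917), np.int64(70), 38)
```

Emit:
carry_out(
  rows=[
    [-0.2, [-0.05, 0, 0], 0],
    [-0.2, [-0.1, 0, 0], 0],
    [-0.2, [-0.2, 0, 0], 0],
    [-0.2, [-0.25, 0, 0], 0],
    [-0.2, [-0.25, 0, 0], 0],
    [-0.2, [-0.25, 0, 0], 0],
    [-0.2, [-0.25, 0, 0], 0],
    [-0.2, [-0.25, 0, 0], 0],
    [-0.2, [-0.25, 0, 0], 0],
    [-0.2, [-0.25, 0, 0], 0],
  ],
)

```text
t: 19.85
ee_pos: [0.4836, 0.1162, 0.3659]
ee_rot: [-3.141, -0.001, 1.644]
ft_force: [-0.6, -0.6, -0.8]
width: 0.0376
```

Emit:
carry_out(
  rows=[
    [-0.2, [0, 0, 0], 0],
    [-0.2, [0, 0, 0], 0],
    [-0.2, [0, 0, 0], 0],
    [-0.2, [0, 0, 0], 0],
    [-0.2, [0, 0, 0], 0],
    [-0.2, [0, 0, 0], 0],
    [-0.2, [0, 0, 0], 0],
    [-0.2, [0, 0, 0], 0],
    [-0.2, [0, 0, 0], 0],
    [-0.2, [0, 0, 0], 0],
  ],
)

```text
t: 20.68
ee_pos: [0.4833, 0.1162, 0.3663]
ee_rot: [-3.142, 0.0, 1.644]
ft_force: [-0.8, -0.6, -0.7]
width: 0.0373
```

```bash
python3 lid.py
python3 - <<'E'
from h import *
np.set_printoptions(precision=3,suppress=True)
p=shot('side','s9')
for o in outline_of(p,'ink_bottle'):
        c=cloud(p,o['mask']); print('mask',o['uv'],o['score'],len(c),c.min(0),np.median(c,0),c.max(0))
for q in['cup','tape_roll','curd_wheel']:
  for o in place_of(p,q)[:1]: print(q,o['uv'])
a=p['frame'][100:320,130:430]; cv2.imwrite('pics/s9.png',cv2.resize(a,None,fx=2.4,fy=2.4))
E
```

```text
20.6833 [0.483 0.116 0.366] [-0.762 -0.569 -0.735] 0.0373346462268628
side (np.float64(0.8753037114236429), np.int64(234), 39)
top (np.float64(0.8786227941730191), np.int64(338), 40)
mask [329.7, 254.8] 0.94 452 [ 0.378 -0.081 -0.001] [ 0.391 -0.018  0.064] [ 0.462 -0.005  0.091]
mask [329.8, 227.2] 0.57 206 [ 0.463 -0.101 -0.001] [ 0.472 -0.083  0.043] [ 0.49  -0.073  0.067]
cup [331.9, 200.5]
tape_roll [369.4, 188.9]
curd_wheel [183.9, 306.6]
```

View pics/s9.png

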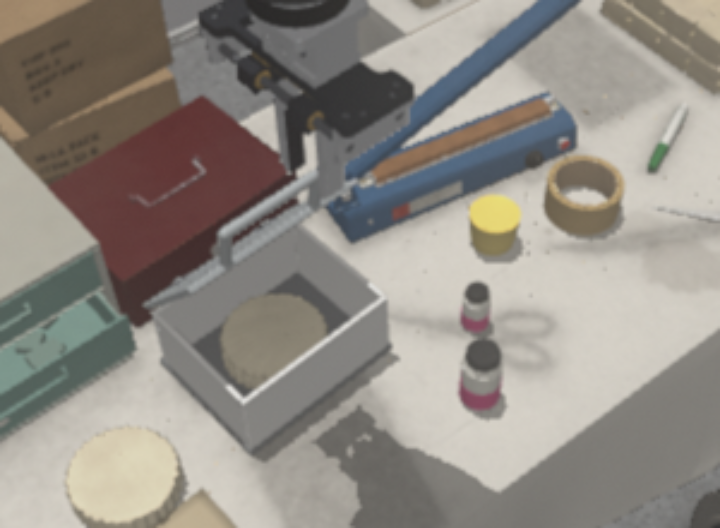

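Emit:
carry_out(
  rows=[
    [-0.2, [0, 0, 0], 0],
    [-0.2, [0, 0, 0], 0],
    [-0.2, [0, 0, 0], 0],
    [-0.2, [0, 0, 0], 0],
    [-0.2, [0, 0, 0], 0],
    [-0.2, [0, 0, 0], 0],
    [-0.2, [0, 0, 0], 0],
    [-0.2, [0, 0, 0], 0],
    [-0.2, [0, 0, 0], 0],
    [-0.2, [0, 0, 0], 0],
  ],
)

```text
t: 21.87
ee_pos: [0.4833, 0.1162, 0.3663]
ee_rot: [-3.142, -0.0, 1.644]
ft_force: [-0.4, -0.2, -0.0]
width: 0.0375
```

```bash
python3 lid.py; python3 -c "
from plant import *
print(finish_job())"
```

```text
21.8667 [0.483 0.116 0.366] [-0.432 -0.225 -0.021] 0.03751349702725377
side (np.float64(0.8751114423002252), np.int64(233), 42)
top (np.float64(0.8789759506776497), np.int64(323), 43)
the job is handed in; nothing more can be done
None
```

I moved the small ink bottle from the lid to the table, and it stands upright at about (0.48, -0.09) m. The lid is standing open by itself at about 0.875 rad. I handed the job in at about 22 s, and it reported no verdict.

- **Finding the angle:** I let go first at 0.62 rad and the lid sank at about 0.15 rad/s. I took hold of it again, raised it to 0.875 rad and let go, and it stayed.
- **Lid at the end:** For about 4 s after letting go, the side camera read 0.874 to 0.875 rad. The top camera read 0.870 to 0.879 rad; its jump of about 0.009 rad came when the arm cleared its view, so I put it down to the view rather than movement. The gripper was clear of the handle, with about zero force.
- **Other things:** The bottle was upright in the last picture. The cup, tape roll and curd wheel showed no visible movement.
- **Grip force:** While I held the handle near 0.87 rad, the wrist force reached about 25 N. I eased it before letting go. I could not measure the squeeze of the fingers on the handle directly.

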